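Bring up the alignment laser and open its shutter

ROBOT

A 6-joint arm with a two-finger parallel gripper is mounted at the origin on the work surface. World frame = base frame: x ahead of the robot, y to its left, z up, the work surface at z = 0. Lengths are in m, angles in rad, forces in N, time in s.
With the tool pointing down it reaches from about 0.35 to 0.975 m from the base axis. Payload 4.9 kg.
Tool frame: the origin (TCP) lies midway between the tips of the shut fingers; the grasp point (between the pads) lies 19 mm behind it; z points along the fingers, y is the line along which they close (so a half turn about z gives the same grasp; the last joint's range is limited). The gripper opens to 85 mm and grips with 20 to 120 N. Pads are 22 mm wide; open, the fingers measure 114 mm over their backs; the gripper's body (76 mm by 85 mm) begins 54 mm behind the grasp point. The pads swing forward as they close: fully open they stand 13 mm farther back than shut.
Start: joints at [1.064, 0.053, 1.613, -0, 1.476, -0.119], TCP at [0.236, 0.579, 0.231] pointing down, gripper open.
Joint ranges: [-3.01, 3.01], [-1.01, 2.22], [0.06, 2.58], [-1.02, 4.17], [0.09, 2.62], [-3.14, 3.14]. Speed limits (rad/s): [2.57, 2.57, 3.14, 3.14, 3.14, 3.14].

INTERFACE

Orientations are given as a rotation vector (axis times angle).
In Python, from station import ctrl gives the robot as it stands.
- The arm moves only by the shell command python3 -m handwheel 'ROWS' [FORCE]. ROWS is JSON, a list of rows, each an object with "gripper": the gripper command: -1 is fully open, 1 is shut, values between are in proportion; "offset": the shift along the tool's x, y, z in mm, a list of three; "rotation": the turn, a rotation vector about the tool's x, y, z in rad, a list of three. A call has exactly 8 rows; each row is the pose to reach, as a shift and turn from the pose commanded when the call began, along the tool's axes at that moment; what a row does not reach only later rows make up. A row lasts 1/8 s, in which the tool goes at most 62.5 mm and 10.7 degrees, less where a joint would pass 70% of its speed; a pose out of reach is approached as far as the arm can. A call with a gripper value outside its range is refused whole. The fingers move at their own pace and stop on an object; FORCE is the grip in N (left out, the last holds). Time passes only in rows, so rows that repeat a pose let the fingers close, or fill a call up. It gives the time, the measured TCP pose, the force, the opening and the grip force at its end, in the units of the state.
- ctrl.get_obs(): the state, without advancing time (a new reading comes with each control period).
- ctrl.get_image(name): name is "scene" or "side" or "wrist"; returns a dict with "image" (420x560x3 uint8, red, green, blue), "fovy" (degrees; the focal length in pixels is half the picture's height over the tangent of half this angle, whatever the lens; pixels are square), "cx", "cy" (the principal point, pixels), "k1" (the pictures are not rectified: a ray, as slopes to the right and down, at radius r is drawn at 1 + k1 r^2 times it, then the intrinsics apply), "xyz" and "attitude" of the camera in the world. Camera axes: x right, y up, looking along -z (the intrinsics and any distortion apply to the point x, -y, -z); pixel columns grow to the right and rows downward; lengths in m; the calibration is good to about 2 mm. A picture is of the moment at which its call begins. There is no depth.
- ctrl.finish_job(): hands the job in; it is judged then, once.
The state is a dict: "t": time; "q": joint angles; "dq": joint speeds; "effort": joint torques, N m; "tool_pos": TCP position; "tool_rot": TCP orientation; "contact_force": force on the tool from outside, world axes, zero at the start; "wrist_torque": the same for the moment, N m; "opening": finger opening in m; "grip_force": force on a finger pad.
Only numpy, scipy, OpenCV 4.12 (cv2) and the standard library are available. Lean on these libraries where they do the work, as an engineer would, in place of code of your own. Each camera call takes 0.05 s, during which the arm holds its last target. There are 200 camera calls.

TASK

Bring up the alignment laser with the closed fingertips, in this order: press the raised far half of the rocker on the driver box down until it has tipped fully over, press the large round button on the loose hand box all the way in and let it spring back, then push the thumb pad of the shutter block's slide fully home against its stop and draw the fingers away. Do not press the small round button, do not push the hand box out of its place or pick it up, and leave all other things on the table where they stand.

Things in the scene. Friction and masses are not known exactly. Their poses are not given: they have to be found in the camera images.
- driver: laser driver: aluminium box, 130 mm (its x) x 120 mm (its y) x 55 mm tall, bolted down, a large grey rocker in a black bezel in the middle of its top; origin at the centre of its underside, z up, x away from the robot at yaw 0 (yaw within 0.45 rad)
- rocker (a joint): angle of the rocker, a see-saw plate 60 mm long (the box's x), 32 mm wide, 10 mm thick, pivoting about the box's y axis 66 mm above the table; -0.22 rad (its stop): off, far (+x) half raised; +0.22 rad (its stop): on, far half down. It starts between -0.22 and -0.15. A downward push of 2 to 3 N, 22 mm from the pivot, tips it; it stays where it is left
- rocker_far (a point): point on the rocker's upper face in the middle of its far half, 22 mm from the pivot: the place to press. It goes about 10 mm down from off to on (79 to 69 mm above the table), and moves with the rocker
- rocker_near (a point): the like point on the rocker's near half (low while off)
- handbox: loose grey hand box, 100 mm (its x) x 150 mm (its y) x 45 mm tall, about 0.9 kg on rubber feet, two black round buttons in steel housings on its top, 76 mm apart; origin at the centre of its underside, z up, x away from the robot at yaw 0 (yaw within 0.45 rad)
- reset (a joint): how far the large button is pressed: 0 up, 0.007 m fully in; a spring needs about 5 N for the full stroke and brings it back up
- reset_top (a point): centre of the top of the large round button (36 mm diameter), 38 mm to the box's +y side (left as seen from the robot), 68 mm above the table while up; presses straight down
- trip (a joint): how far the small button is pressed: 0 up, 0.006 m fully in; to be left alone
- trip_top (a point): centre of the top of the small round button (18 mm diameter), 38 mm to the box's -y side, 67 mm above the table
- shutter: shutter block: black block 90 mm (its x) x 70 mm (its y) x 50 mm tall, bolted down, with a slide that sticks out of its near (-x) face; origin at the centre of the block's underside, z up, x away from the robot at yaw 0 (yaw within 0.45 rad)
- slide (a joint): how far the slide is pushed in along the block's +x: it starts between 0 and 0.006 m, 0.022 m is fully home at its stop (the pad is then 1 mm from the block's face). Friction of about 2 N; it stays where it is left
- slide_pad (a point): centre of the near (-x) face of the slide's aluminium thumb pad, the face to push towards the block's +x; the pad is 40 mm wide (y), 34 mm tall (from 8 to 42 mm above the table), 12 mm thick; the point lies 25 mm above the table, and moves with the slide (80 mm in front of the block's origin at joint value 0)
- post: bystander: steel optical post on a 40 mm round foot, 70 mm tall; origin at the centre of its underside
- screw_jar: bystander: small clear jar of 40 mm diameter, 50 mm tall; origin at the centre of its underside
- thumbwheel: bystander: brass thumbwheel of 40 mm diameter, 20 mm tall, lying flat; origin at the centre of its underside
- filter_box: bystander: white filter box 36 x 36 x 22 mm; origin at the centre of its underside
- lens_mount: bystander: black round lens mount on a 40 x 50 mm foot, 60 mm tall; origin at the centre of its underside
- driver_tool: bystander: screwdriver 160 mm long lying behind the work; origin at its underside
- slide_case: bystander: grey slide case 60 x 85 x 30 mm; origin at the centre of its underside
There are look-alikes about, which are no part of the job. What is shaped like the handbox but green or orange is not meant.

How it is judged:
On the way, in this order (a step that is already met when the one before it is completed fails the run):
1. the rocker is tipped fully over to on (value of joint rocker above 0.17 rad), for 0.1 s.
2. the large button is pressed all the way in (value of joint reset above 0.0055 m), for 0.1 s.
3. the large button is up again and the slide is pushed home (value of joint reset below 0.002 m and value of joint slide above 0.0195 m), for 0.2 s.
At the end, for the whole second after the job is handed in: rocker on (above 0.17 rad), both buttons up (within 2 mm), slide home within 2.5 mm of its stop, the hand box upright, at rest and within 25 mm of where it stood (all of step 3 and value of joint rocker above 0.17 rad and value of joint trip below 0.002 m and distance of handbox from where it was at the start of the episode below 0.025 m and angle between handbox's own z axis and vertical below 0.05 rad and linear speed of handbox below 0.01 m/s); the robot touches nothing.
It fails at once if out of order: the large button pressed or the slide pushed in while the rocker is not on, or the large button pressed with the slide in ((value of joint reset above 0.004 m and value of joint rocker below 0.12 rad) or (value of joint reset above 0.004 m and value of joint slide above 0.015 m) or (value of joint slide above 0.015 m and value of joint rocker below 0.12 rad)).
It fails at once if the small button is pressed (value of joint trip above 0.003 m).
It fails at once if the hand box is lifted, tipped or pushed away (height (world z) of handbox above 0.012 m or angle between handbox's own z axis and vertical above 0.2 rad or distance of handbox from where it was at the start of the episode above 0.035 m).
It fails at once if a bystander is shifted, lifted or knocked over (distance of any of post, screw_jar, thumbwheel, filter_box, lens_mount, driver_tool, slide_case from where it was at the start of the episode above 0.03 m or angle between any of post, screw_jar, lens_mount's own z axis and vertical above 0.6 rad).
It also fails if it takes over 51 s, if anything falls off the work surface, if the arm or the gripper's body presses on something with over 40 N, if the wrist force passes 120 N, or if a joint passes its speed limit or range.

## Working session

There is one attempt and no reset: what is moved stays moved. The work goes in short steps, Python scripts to look and compute and a shell command to move; the robot and the scene stay as the last step left them, time stands still between calls to the robot, and variables do not carry over. Pictures are saved under pics/ and viewed, at most 10 in all, crops included, and the job is handed in when it is done.

```bash
ls; mkdir -p pics
cat > h.py <<'E'
import numpy as np,cv2
from scipy.spatial.transform import Rotation as R
from station import ctrl
def rot(a):
    a=np.array(a,float)
    return a if a.shape==(3,3) else R.from_rotvec(a).as_matrix() if a.size==3 else R.from_quat(a).as_matrix()
def ray(c,u,v):
    f=210/np.tan(np.radians(c['fovy'])/2)
    K=np.array([[f,0,c['cx']],[0,f,c['cy']],[0,0,1]])
    p=cv2.undistortPoints(np.array([[[u,v]]],float),K,np.array([c['k1'],0,0,0.]))[0,0]
    return np.array(c['xyz']),rot(c['attitude'])@np.array([p[0],-p[1],-1])
def onz(c,u,v,z):
    o,d=ray(c,u,v); return o+d*(z-o[2])/d[2]
def proj(c,P):
    q=rot(c['attitude']).T@(np.array(P)-c['xyz']); x,y=q[0]/-q[2],-q[1]/-q[2]
    s=1+c['k1']*(x*x+y*y); f=210/np.tan(np.radians(c['fovy'])/2)
    return c['cx']+f*x*s,c['cy']+f*y*s
E
python3 - <<'E'
from h import *
import pickle
o=ctrl.get_obs();print(o['tool_pos'],o['tool_rot'],o['opening'],o['t'])
for n in['scene','side']:
    c=ctrl.get_image(n);cv2.imwrite(f'pics/{n}0.png',cv2.resize(c['image'][:,:,::-1],(784,588),interpolation=cv2.INTER_CUBIC));pickle.dump(c,open(n+'.pkl','wb'))
    print(n,c['xyz'],c['attitude'],c['fovy'],c['k1'])
E
```

```text
pics
[0.23602849 0.57804371 0.23005594] [-6.05149686e-01 -3.08210371e+00  3.05078984e-03] 0.0854457128517064 0.0
scene [1.15618188 0.24423074 0.82491773] [0.49895521 0.62936243 1.74164763] 56.4182194973063 0.03346466599612916
side [-0.08078952 -0.47602028  0.7127264 ] [ 0.87351741 -0.3940018  -0.82867476] 51.51916653483 -0.13657108342804167
```

View pics/scene0.png

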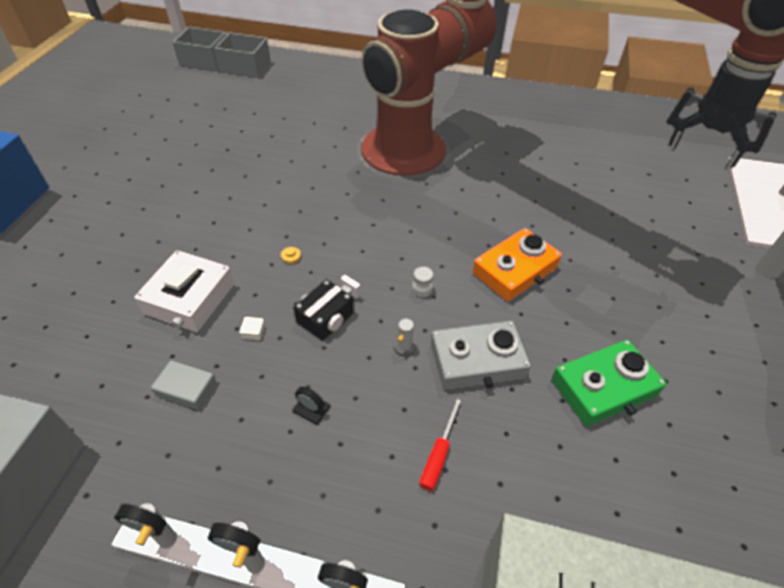

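View pics/side0.png

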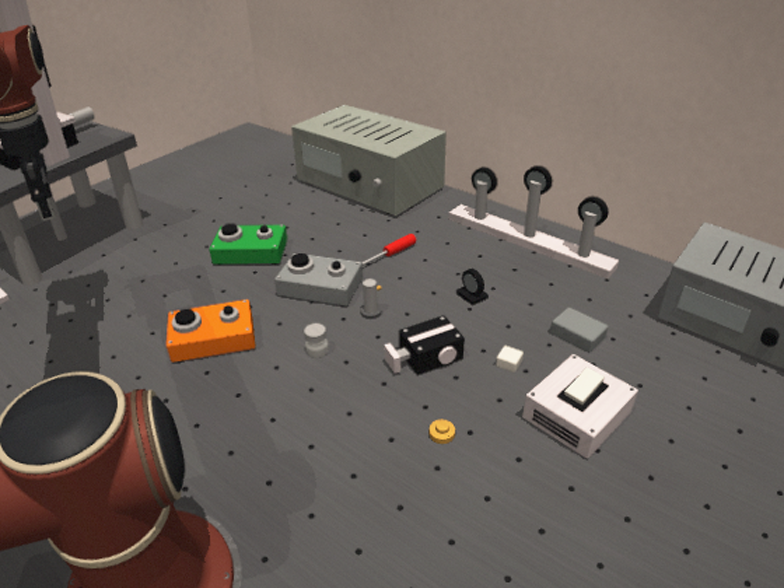

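Both views show every target. In the scene view the driver's rocker is at about (182,278), the grey hand box's large button at (504,340) and small one at (460,346), and the slide pad at (349,285). In the side view they are at (584,387), (301,262), (337,268) and (393,357). These are pixels at 1.4x scale.

Run:
```python
from h import *
import pickle
S=pickle.load(open('scene.pkl','rb'));D=pickle.load(open('side.pkl','rb'))
def z(c,p,h): return onz(c,p[0]/1.4,p[1]/1.4,h).round(4)[:2]
for n,a,b,h in [('rocker',(182,278),(584,387),.071),('reset',(504,340),(301,262),.068),('trip',(460,346),(337,268),.067),('pad',(349,285),(393,357),.025),('post',(406,325),(370,283),.07),('jar',(424,273),(315,331),.05)]:
    print(n,z(S,a,h),z(D,b,h))
print('driver top S',[z(S,p,.055) for p in[(180,252),(233,262),(192,322),(137,292)]])
print('driver top D',[z(D,p,.055) for p in[(525,400),(588,445),(637,393),(575,357)]])
print('hand S',[z(S,p,.045) for p in[(432,333),(516,322),(529,362),(441,378)]])
print('shutter top S',[z(S,p,.05) for p in[(295,308),(333,279),(355,297),(316,325)]])
print('shutter top D',[z(D,p,.05) for p in[(399,325),(438,319),(463,337),(423,357)]])
print('slide S',[z(S,p,.05) for p in[(305,310),(342,288)]])
# candidate dark/bright blobs near
```

```text
rocker [ 0.5943 -0.2789] [ 0.5824 -0.2891]
reset [0.5809 0.3097] [0.5647 0.2906]
trip [0.6115 0.2398] [0.5932 0.2215]
pad [0.4941 0.0078] [0.4995 0.0091]
post [0.5939 0.1426] [0.5911 0.1364]
jar [0.4488 0.1451] [0.4472 0.1375]
driver top S [array([ 0.5215, -0.3262]), array([ 0.5198, -0.216 ]), array([ 0.6719, -0.2237]), array([ 0.6344, -0.3518])]
driver top D [array([ 0.5204, -0.2259]), array([ 0.4984, -0.3385]), array([ 0.6362, -0.3555]), array([ 0.6527, -0.2433])]
hand S [array([0.5808, 0.1875]), array([0.5184, 0.328 ]), array([0.5983, 0.3576]), array([0.6672, 0.2198])]
shutter top S [array([ 0.5928, -0.0631]), array([ 0.5081, -0.0185]), array([0.5401, 0.0344]), array([ 0.6196, -0.0138])]
shutter top D [array([0.548 , 0.0346]), array([ 0.6023, -0.0086]), array([ 0.5888, -0.0698]), array([ 0.5081, -0.0467])]
slide S [array([ 0.5926, -0.0441]), array([0.5253, 0.0047])]
```

```bash
python3 -m handwheel '[{"gripper":1,"offset":[-306,-332,0],"rotation":[0,0,0]},{"gripper":1,"offset":[-306,-332,0],"rotation":[0,0,0]},{"gripper":1,"offset":[-612,-665,0],"rotation":[0,0,0]},{"gripper":1,"offset":[-612,-665,0],"rotation":[0,0,0]},{"gripper":1,"offset":[-612,-665,0],"rotation":[0,0,0]},{"gripper":1,"offset":[-612,-665,0],"rotation":[0,0,0]},{"gripper":1,"offset":[-612,-665,0],"rotation":[0,0,0]},{"gripper":1,"offset":[-612,-665,0],"rotation":[0,0,0]}]'
cat > go.py <<'E'
from h import *
import sys
# offset in tool mm to world target
o=ctrl.get_obs();T=rot(o['tool_rot']);p=np.array(o['tool_pos'])
print('tcp',p.round(4),'x',T[:,0].round(3),'y',T[:,1].round(3),'z',T[:,2].round(3),'q',np.round(o['q'],2),'t',o['t'],'F',np.round(o['contact_force'],1))
for a in sys.argv[1:]:
    t=np.array(eval(a)); print(a,'offset mm',(T.T@(t-p)*1000).round(1))
E
python3 go.py '(.555,-.27,.23)'
```

```text
t: 1.1
tool_pos: [0.4108, 0.108, 0.2311]
tool_rot: [0.605, 3.082, 0.0]
contact_force: [0.3, 0.8, -0.5]
opening: 0.0
grip_force: 0.0
tcp [0.4108 0.108  0.2311] x [-0.926  0.378 -0.   ] y [0.378 0.926 0.   ] z [ 0.  0. -1.] q [ 0.08 -0.46  2.05  0.    1.55 -1.1 ] t 1.1 F [ 0.3  0.8 -0.5]
(.555,-.27,.23) offset mm [-276.4 -295.5    1.1]
```

```bash
python3 -m handwheel '[{"gripper":1,"offset":[-276,-296,0],"rotation":[0,0,0]},{"gripper":1,"offset":[-276,-296,0],"rotation":[0,0,0]},{"gripper":1,"offset":[-276,-296,0],"rotation":[0,0,0]},{"gripper":1,"offset":[-276,-296,0],"rotation":[0,0,0]},{"gripper":1,"offset":[-276,-296,0],"rotation":[0,0,0]},{"gripper":1,"offset":[-276,-296,0],"rotation":[0,0,0]},{"gripper":1,"offset":[-276,-296,0],"rotation":[0,0,0]},{"gripper":1,"offset":[-276,-296,0],"rotation":[0,0,0]}]' | head -2
cat > look.py <<'E'
from h import *
import sys,pickle
c=ctrl.get_image('wrist');n=sys.argv[1];cv2.imwrite(f'pics/{n}.png',cv2.resize(c['image'][:,:,::-1],(784,588),interpolation=cv2.INTER_CUBIC));pickle.dump(c,open(n+'.pkl','wb'));print(c['xyz'],c['fovy'],c['k1'])
E
python3 look.py w1
```

```text
t: 2.1
tool_pos: [0.5541, -0.2702, 0.2301]
[ 0.49360595 -0.24399757  0.37304847] 61.78031533803195 -0.024968259091043686
```

View pics/w1.png

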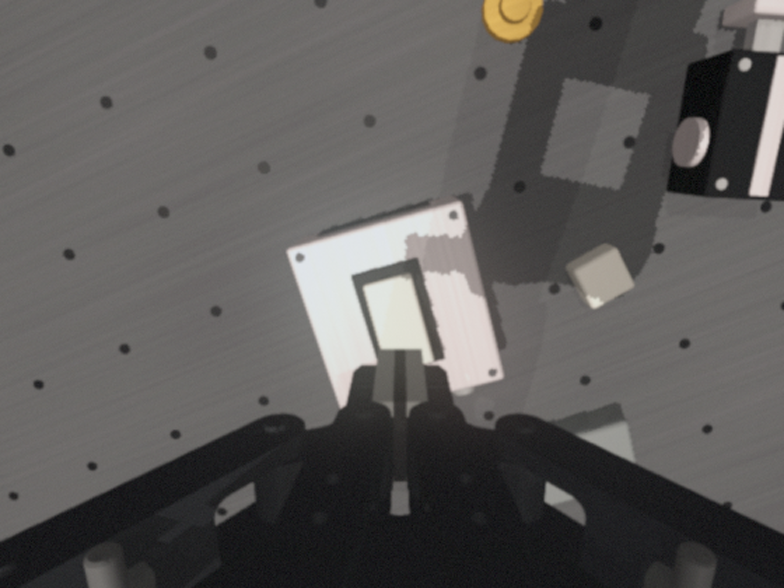

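The wrist view shows the driver top with corners at (288,250), (463,201) and (503,380). The bezel spans (353,276) to (443,357), and its far end is hidden behind the fingertips.

```bash
cat > m.py <<'E'
from h import *
import pickle
c=pickle.load(open('w1.pkl','rb'))
z=lambda p,h: onz(c,p[0]/1.4,p[1]/1.4,h)
A,B,C=z((288,250),.055),z((463,201),.055),z((503,380),.055)
print(A,B,C,'mid',(A+C)/2,'len',np.linalg.norm(A-B),np.linalg.norm(C-B))
e=C-B;ya=np.arctan2(e[1],e[0]);e2=A-B;print('yaw',ya,np.arctan2(e2[0],-e2[1]))
print('bezelmid',(z((353,276),.06)+z((443,357),.06))/2)
m=(A+C)/2
print('far',m+.022*np.array([np.cos(ya),np.sin(ya),0]))
E
python3 m.py
```

```text
[ 0.5197126  -0.33348399  0.055     ] [ 0.53358373 -0.21616422  0.055     ] [ 0.66137733 -0.23344782  0.055     ] mid [ 0.59054496 -0.28346591  0.055     ] len 0.11813694203366563 0.12895707143453725
yaw -0.13443054160840687 -0.11768720183523305
bezelmid [ 0.58891365 -0.28311138  0.06      ]
far [ 0.61234648 -0.28641448  0.055     ]
```

```bash
python3 go.py '(.615,-.287,.10)' '(.615,-.287,.069)'
```

```text
tcp [ 0.5539 -0.2688  0.2304] x [-0.925  0.379  0.002] y [0.379 0.925 0.001] z [-0.001  0.001 -1.   ] q [-0.57  0.03  1.63  0.    1.48 -1.75] t 2.15 F [-0.4  0.6  0.8]
(.615,-.287,.10) offset mm [-63.6   6.3 130.2]
(.615,-.287,.069) offset mm [-63.7   6.3 161.2]
```

```bash
python3 -m handwheel '[{"gripper":1,"offset":[-64,6,60],"rotation":[0,0,0]},{"gripper":1,"offset":[-64,6,100],"rotation":[0,0,0]},{"gripper":1,"offset":[-64,6,135],"rotation":[0,0,0]},{"gripper":1,"offset":[-64,6,146],"rotation":[0,0,0]},{"gripper":1,"offset":[-64,6,152],"rotation":[0,0,0]},{"gripper":1,"offset":[-64,6,156],"rotation":[0,0,0]},{"gripper":1,"offset":[-64,6,160],"rotation":[0,0,0]},{"gripper":1,"offset":[-64,6,160],"rotation":[0,0,0]}]'
```

```text
t: 3.15
tool_pos: [0.6173, -0.2877, 0.0733]
tool_rot: [0.605, 3.079, -0.002]
contact_force: [1.9, 0.8, 3.3]
opening: 0.0001
grip_force: 1.6
```

```bash
python3 -m handwheel '[{"gripper":1,"offset":[0,0,1],"rotation":[0,0,0]},{"gripper":1,"offset":[0,0,2],"rotation":[0,0,0]},{"gripper":1,"offset":[0,0,3],"rotation":[0,0,0]},{"gripper":1,"offset":[0,0,4],"rotation":[0,0,0]},{"gripper":1,"offset":[0,0,5],"rotation":[0,0,0]},{"gripper":1,"offset":[0,0,5],"rotation":[0,0,0]},{"gripper":1,"offset":[0,0,5],"rotation":[0,0,0]},{"gripper":1,"offset":[0,0,5],"rotation":[0,0,0]}]'
```

```text
t: 4.15
tool_pos: [0.6167, -0.2878, 0.0691]
tool_rot: [0.605, 3.081, -0.002]
contact_force: [0.3, 0.7, 11.9]
opening: -0.0001
grip_force: 6.1
```

```bash
python3 -m handwheel '[{"gripper":1,"offset":[0,0,-60],"rotation":[0,0,0]},{"gripper":1,"offset":[0,0,-120],"rotation":[0,0,0]},{"gripper":1,"offset":[0,0,-165],"rotation":[0,0,0]},{"gripper":1,"offset":[215,525,-165],"rotation":[0,0,0]},{"gripper":1,"offset":[215,525,-165],"rotation":[0,0,0]},{"gripper":1,"offset":[215,525,-165],"rotation":[0,0,0]},{"gripper":1,"offset":[215,525,-165],"rotation":[0,0,0]},{"gripper":1,"offset":[215,525,-165],"rotation":[0,0,0]}]'|head -2; python3 go.py '(.62,.28,.23)'
```

```text
t: 5.15
tool_pos: [0.6135, 0.0269, 0.2291]
tcp [0.6135 0.0269 0.2291] x [-0.926  0.379  0.005] y [ 0.379  0.926 -0.003] z [-0.005 -0.001 -1.   ] q [-0.08  0.03  1.64 -0.    1.48 -1.26] t 5.15 F [ 0.3 -0.2  0.2]
(.62,.28,.23) offset mm [ 89.8 236.7  -1.1]
```

```bash
python3 look.py w2; python3 -m handwheel '[{"gripper":1,"offset":[90,237,0],"rotation":[0,0,0]},{"gripper":1,"offset":[90,237,0],"rotation":[0,0,0]},{"gripper":1,"offset":[90,237,0],"rotation":[0,0,0]},{"gripper":1,"offset":[90,237,0],"rotation":[0,0,0]},{"gripper":1,"offset":[90,237,0],"rotation":[0,0,0]},{"gripper":1,"offset":[90,237,0],"rotation":[0,0,0]},{"gripper":1,"offset":[90,237,0],"rotation":[0,0,0]},{"gripper":1,"offset":[90,237,0],"rotation":[0,0,0]}]'|head -2;python3 look.py w3; python3 -c "
from h import *
c=ctrl.get_image('scene')
p=[int(v) for v in proj(c,(.59,-.283,.06))]
print(p);im=c['image'][p[1]-50:p[1]+50,p[0]-60:p[0]+60,::-1];cv2.imwrite('pics/sc_r.png',cv2.resize(im,(600,500),interpolation=cv2.INTER_CUBIC))"
```

```text
[0.5534703  0.05323722 0.3721722 ] 61.78031533803195 -0.024968259091043686
t: 6.2
tool_pos: [0.622, 0.2773, 0.2312]
[0.5613336  0.30361047 0.37399573] 61.78031533803195 -0.024968259091043686
[130, 199]
```

View pics/w3.png

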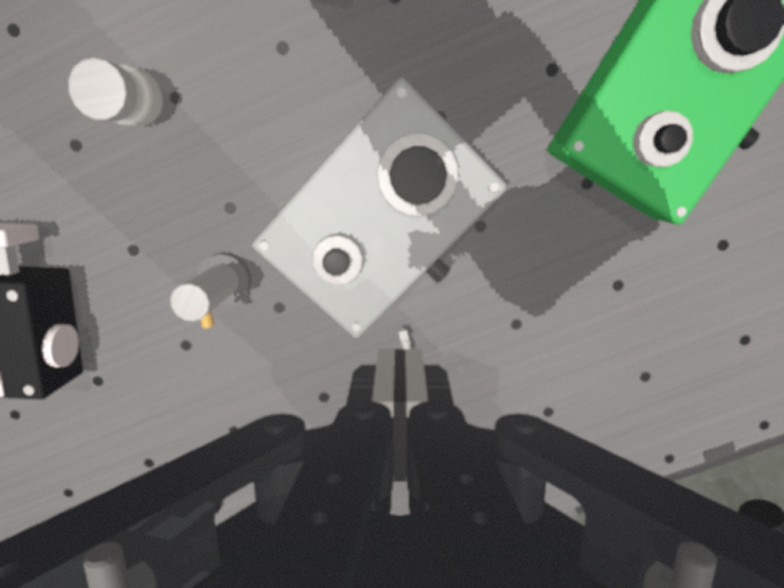

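View pics/sc_r.png

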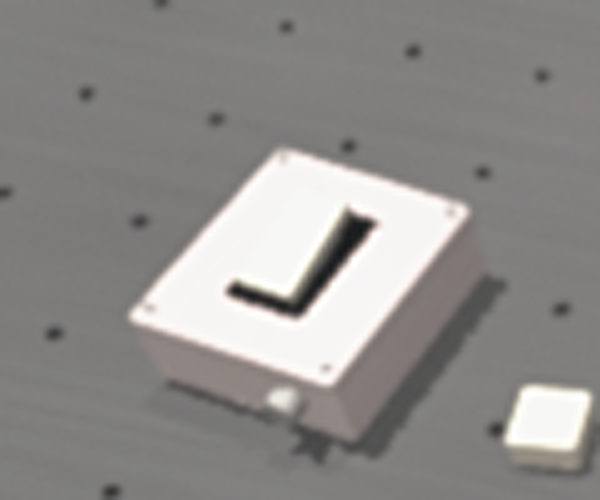

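View pics/w2.png

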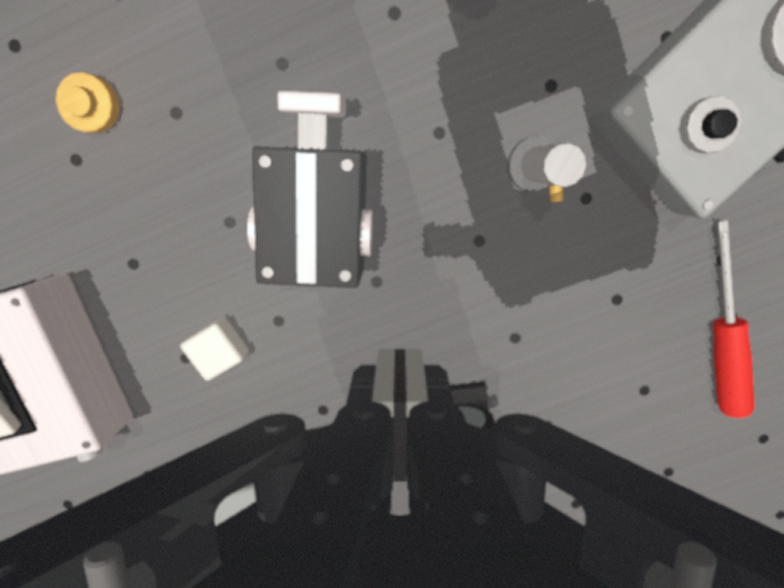

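In w3 the large button is at (418,175) and the small one at (337,262). The crop shows the far half of the rocker sunk into the bezel, so it is on. In w2 the slide pad's near edge runs (277,93) to (341,97), and the block's top corners are (252,147), (366,151), (358,287) and (257,282).

```bash
cat > m2.py <<'E'
from h import *
import pickle
def Z(n):
    c=pickle.load(open(n+'.pkl','rb')); return lambda p,h: onz(c,p[0]/1.4,p[1]/1.4,h)
z=Z('w3');r=z((418,175),.068);t=z((337,262),.067);d=r-t
print('reset',r,'trip',t,np.linalg.norm(d),'yaw',np.arctan2(-d[0],d[1]))
z=Z('w2')
a,b=z((277,93),.042),z((341,97),.042);print('pad',a,b,(a+b)/2,np.linalg.norm(a-b))
P=[z(p,.05) for p in[(252,147),(366,151),(358,287),(257,282)]]
m=sum(P)/4;f=(P[2]+P[3]-P[0]-P[1])/2;y=np.arctan2(f[1],f[0]);u=np.array([np.cos(y),np.sin(y)])
print('block',m,np.linalg.norm(f),'yaw',y,'pad0',m[:2]-.08*u,'home',m[:2]-.058*u,'u',u,'depth',((a+b)[:2]/2-m[:2])@u)
E
python3 m2.py; python3 go.py "(.573,.300,.11)"
```

```text
reset [0.57514889 0.31014827 0.068     ] trip [0.60583703 0.24238363 0.067     ] 0.0743962941351024 yaw 0.4252327293330179
pad [ 0.48600161 -0.00340739  0.042     ] [0.50360134 0.03302004 0.042     ] [0.49480147 0.01480633 0.042     ] 0.04045624801122521
block [ 0.56531366 -0.01677806  0.05      ] 0.08847999857769727 yaw -0.44502797635334473 pad0 [0.49310577 0.01766059] home [0.51296294 0.00818996] u [ 0.90259862 -0.43048313] depth -0.07724075074956355
tcp [0.622  0.2777 0.2315] x [-0.925  0.38  -0.   ] y [ 0.38   0.925 -0.   ] z [ 0. -0. -1.] q [ 0.31  0.18  1.47 -0.    1.49 -0.87] t 6.3 F [-0.6 -0.4 -0. ]
(.573,.300,.11) offset mm [ 53.8   2.  121.4]
```

```bash
python3 -m handwheel '[{"gripper":1,"offset":[56,12,50],"rotation":[0,0,0]},{"gripper":1,"offset":[56,12,100],"rotation":[0,0,0]},{"gripper":1,"offset":[56,12,140],"rotation":[0,0,0]},{"gripper":1,"offset":[56,12,156],"rotation":[0,0,0]},{"gripper":1,"offset":[56,12,162],"rotation":[0,0,0]},{"gripper":1,"offset":[56,12,167],"rotation":[0,0,0]},{"gripper":1,"offset":[56,12,171],"rotation":[0,0,0]},{"gripper":1,"offset":[56,12,171],"rotation":[0,0,0]}]'
```

```text
t: 7.3
tool_pos: [0.5761, 0.3114, 0.0622]
tool_rot: [0.605, 3.079, 0.003]
contact_force: [1.4, -1.5, 4.8]
opening: -0.0003
grip_force: 2.1
```

```bash
python3 -m handwheel '[{"gripper":1,"offset":[0,0,1],"rotation":[0,0,0]},{"gripper":1,"offset":[0,0,2],"rotation":[0,0,0]},{"gripper":1,"offset":[0,0,3],"rotation":[0,0,0]},{"gripper":1,"offset":[0,0,4],"rotation":[0,0,0]},{"gripper":1,"offset":[0,0,4],"rotation":[0,0,0]},{"gripper":1,"offset":[0,0,4],"rotation":[0,0,0]},{"gripper":1,"offset":[0,0,4],"rotation":[0,0,0]},{"gripper":1,"offset":[0,0,4],"rotation":[0,0,0]}]'
```

```text
t: 8.3
tool_pos: [0.5762, 0.3116, 0.0608]
tool_rot: [0.604, 3.08, 0.002]
contact_force: [-3.9, -3.9, 18.1]
opening: -0.0001
grip_force: 9.0
```

```bash
python3 -m handwheel '[{"gripper":1,"offset":[0,0,-60],"rotation":[0,0,0]},{"gripper":1,"offset":[0,0,-114],"rotation":[0,0,0]},{"gripper":1,"offset":[24,-300,-114],"rotation":[0,0,0]},{"gripper":1,"offset":[24,-300,-114],"rotation":[0,0,0]},{"gripper":1,"offset":[24,-300,-114],"rotation":[0,0,0]},{"gripper":1,"offset":[24,-300,-114],"rotation":[0,0,0]},{"gripper":1,"offset":[24,-300,-114],"rotation":[0,0,0]},{"gripper":1,"offset":[24,-300,-114],"rotation":[0,0,0]}]'|head -2; python3 look.py w4; python3 go.py '(.445,.038,.022)' '(.503,.0129,.022)'
```

```text
t: 9.3
tool_pos: [0.4374, 0.0406, 0.1695]
[0.37676895 0.06703815 0.31226688] 61.78031533803195 -0.024968259091043686
tcp [0.4382 0.0418 0.1698] x [-0.925  0.381  0.   ] y [0.381 0.925 0.001] z [-0.     0.001 -1.   ] q [-0.07 -0.37  2.09  0.    1.42 -1.26] t 9.35 F [0.1 0.3 0.2]
(.445,.038,.022) offset mm [ -7.8  -1.  147.8]
(.503,.0129,.022) offset mm [-71.   -2.1 147.8]
```

View pics/w4.png

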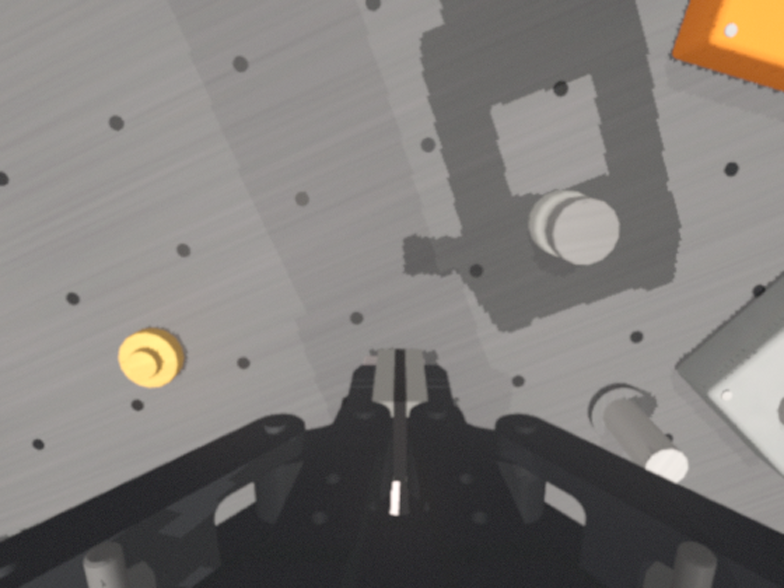

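The space below the fingertips is clear. The jar at (580,225) and thumbwheel at (150,358) are well to the sides, and the pad lies straight ahead behind the fingertips.

```bash
python3 -m handwheel '[{"gripper":1,"offset":[0,-2,50],"rotation":[0,0,0]},{"gripper":1,"offset":[0,-2,100],"rotation":[0,0,0]},{"gripper":1,"offset":[0,-2,135],"rotation":[0,0,0]},{"gripper":1,"offset":[0,-2,147],"rotation":[0,0,0]},{"gripper":1,"offset":[-15,-2,147],"rotation":[0,0,0]},{"gripper":1,"offset":[-30,-2,147],"rotation":[0,0,0]},{"gripper":1,"offset":[-38,-2,147],"rotation":[0,0,0]},{"gripper":1,"offset":[-43,-2,147],"rotation":[0,0,0]}]'; python3 go.py '(.503,.0129,.022)'
```

```text
t: 10.35
tool_pos: [0.4794, 0.0239, 0.0244]
tool_rot: [0.606, 3.081, 0.0]
contact_force: [-0.3, 0.3, -1.3]
opening: 0.0001
grip_force: 0.0
tcp [0.4794 0.0239 0.0244] x [-0.926  0.379 -0.002] y [0.379 0.926 0.001] z [ 0.002 -0.    -1.   ] q [-0.11 -0.07  2.1   0.    1.1  -1.29] t 10.35 F [-0.3  0.3 -1.3]
(.503,.0129,.022) offset mm [-26.   -1.3   2.4]
```

```bash
python3 -m handwheel '[{"gripper":1,"offset":[-4,-1,0],"rotation":[0,0,0]},{"gripper":1,"offset":[-8,-1,0],"rotation":[0,0,0]},{"gripper":1,"offset":[-12,-1,0],"rotation":[0,0,0]},{"gripper":1,"offset":[-16,-1,0],"rotation":[0,0,0]},{"gripper":1,"offset":[-20,-1,0],"rotation":[0,0,0]},{"gripper":1,"offset":[-23,-1,0],"rotation":[0,0,0]},{"gripper":1,"offset":[-25,-1,0],"rotation":[0,0,0]},{"gripper":1,"offset":[-25,-1,0],"rotation":[0,0,0]}]'
```

```text
t: 11.35
tool_pos: [0.5009, 0.014, 0.0232]
tool_rot: [0.605, 3.082, 0.0]
contact_force: [-0.8, -0.5, -0.8]
opening: -0.0002
grip_force: 0.6
```

```bash
python3 -m handwheel '[{"gripper":1,"offset":[-1,0,0],"rotation":[0,0,0]},{"gripper":1,"offset":[-2,0,0],"rotation":[0,0,0]},{"gripper":1,"offset":[-3,0,0],"rotation":[0,0,0]},{"gripper":1,"offset":[-4,0,0],"rotation":[0,0,0]},{"gripper":1,"offset":[-5,0,0],"rotation":[0,0,0]},{"gripper":1,"offset":[-6,0,0],"rotation":[0,0,0]},{"gripper":1,"offset":[-6,0,0],"rotation":[0,0,0]},{"gripper":1,"offset":[-6,0,0],"rotation":[0,0,0]}]'
```

```text
t: 12.35
tool_pos: [0.5028, 0.0131, 0.0231]
tool_rot: [-0.603, -3.073, -0.001]
contact_force: [-15.3, 5.1, 12.0]
opening: -0.0001
grip_force: 8.1
```

```bash
python3 -m handwheel '[{"gripper":1,"offset":[20,0,0],"rotation":[0,0,0]},{"gripper":1,"offset":[50,0,0],"rotation":[0,0,0]},{"gripper":1,"offset":[60,0,-30],"rotation":[0,0,0]},{"gripper":1,"offset":[60,0,-90],"rotation":[0,0,0]},{"gripper":1,"offset":[60,0,-150],"rotation":[0,0,0]},{"gripper":1,"offset":[60,0,-200],"rotation":[0,0,0]},{"gripper":1,"offset":[60,0,-200],"rotation":[0,0,0]},{"gripper":1,"offset":[60,0,-200],"rotation":[0,0,0]}]'; python3 -c "
from h import *
c=ctrl.get_image('scene')
ims=[]
for P in [(.59,-.283,.06),(.55,-.01,.04),(.59,.275,.06)]:
    p=[int(v) for v in proj(c,P)]
    ims.append(cv2.resize(c['image'][p[1]-45:p[1]+45,p[0]-40:p[0]+40,::-1],(266,300),interpolation=cv2.INTER_CUBIC))
cv2.imwrite('pics/end.png',np.hstack(ims))"
```

```text
t: 13.35
tool_pos: [0.451, 0.0344, 0.2234]
tool_rot: [0.605, 3.081, 0.0]
contact_force: [0.2, -0.1, 0.2]
opening: -0.0001
grip_force: 0.0
```

View pics/end.png

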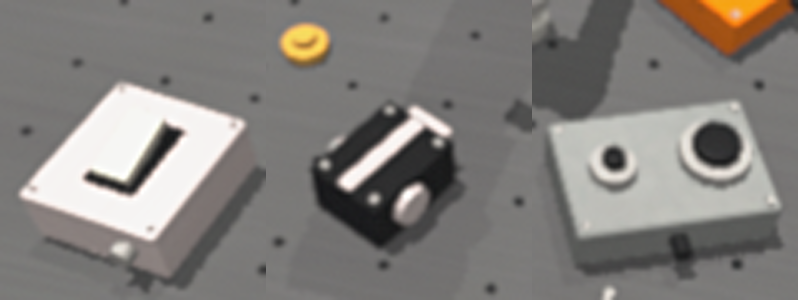

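The rocker is on, the pad at about (430,122) is flush against the block, and the hand box is in place with both buttons up.

```bash
python3 -c "
from station import ctrl
print(ctrl.finish_job())"
```

```text
the job is handed in; nothing more can be done
None
```

I handed the job in at about 13.5 s: the rocker is tipped on, the large button was pressed fully in and has sprung back, and the slide is home at its stop. The final picture shows all three done, the hand box in place and the fingers clear; no verdict came back.

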